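Hang the keyhole shelf on the drying rack's stud

TASK

Hang the little white shelf that has the keyhole on the rack's mushroom-headed stud: pass the wide part of the keyhole over the head, then pull the shelf down until the stud sits at the top of the narrow slot, and let go so that it hangs upright. Leave the other white shelf, the one with two small round holes, where it stands.

Things in the scene. Friction and masses are not known exactly. Their poses are not given: they have to be found in the camera images.
- hang_shelf: White L-shaped shelf, 0.2-0.4 kg, standing on its foot left or right before the rack. Back plate 100 wide (y), 203 high, 5 mm thick; ledge 80 wide, 78 mm out to +x at its foot, lip 22 high. Origin: centre of plate's underside; x forward, z up. Keyhole on the centre line, see slot_end. Pinch the plate's top edge from above, a finger before and one behind (plain above z = 128 mm).
- slot_end (a point): On hang_shelf, 124 mm above its origin, mid-thickness, axes alike: where the stud's axis lies once fully home. The keyhole goes through: slot 13 mm wide, ending 4 mm above this point, down to 12 mm below it, widening to 48 mm at 30 mm below, then the wide opening (48 x 44 mm, lower corners cut) with its centre 52 mm below this point.
- stud: Dark steel stud, fixed 170 mm up on the rack's upright sheet (300 wide, from z = 35 to 188 mm, posts to 190), on the side away from the robot. Origin: stud axis at the sheet's face; x outward, z up. Neck 8 mm dia. to x = 20 mm, then head 22 mm dia. to 26.5. Shelf's x goes along stud's x. A headless pin, 26 mm long, is 140 mm beside it. A tray lies behind the sheet, lower.
- plain_shelf: Bystander: same white L shelf, origin and axes, but with two 14 mm round holes near its top and no keyhole. Stands on the table on the other side; leave it. Beyond the work stands a low fixed steel bowl, 110 mm across, 45 mm high.
Things that resemble listed ones, but are neither listed nor needed, are in the scene too. What is shaped like the hang_shelf but blue or brown is not meant.

How it is judged:
By the outcome, as a careful person would: the job done as asked, in the order asked, and still so for the second after the job is handed in, with the robot touching nothing.
It also fails if it takes over 46 s, if anything falls off the work surface, if the arm or the gripper's body presses on something with over 40 N, if the wrist force passes 120 N, or if a joint passes its speed limit or range.

ROBOT

A 6-joint arm with a two-finger parallel gripper is mounted at the origin on the work surface. World frame = base frame: x ahead of the robot, y to its left, z up, the work surface at z = 0. Lengths are in mm, angles in rad, forces in N, time in s.
With the tool pointing down it reaches from about 250 to 775 mm from the base axis. Payload 8.9 kg.
Tool frame: the origin (TCP) lies on the centre line of the jaws, within the pads' length; the fingertips stand 8 mm ahead of it and the grasp point (between the pads) lies 11 mm behind it; z points along the fingers, y is the line along which they close (so a half turn about z gives the same grasp; the last joint's range is limited). The gripper opens to 85 mm and grips with 20 to 120 N. Pads are 22 mm wide; open, the fingers measure 114 mm over their backs; the gripper's body (76 mm by 85 mm) begins 54 mm behind the grasp point. The pads swing forward as they close: fully open they stand 13 mm farther back than shut.
Start: joints at [-1.272, 0.291, -0.153, 1.127, 0, 1.431], TCP at [222.574, -475.483, 239.305] pointing down, gripper open.
Joint ranges: [-2.52, 2.52], [-0.91, 1.74], [-1.3, 1.37], [-1.96, 2.02], [-1.52, 1.47], [-3.14, 3.14]. Speed limits (rad/s): [2.22, 2.22, 2.79, 3.14, 3.14, 3.14].

INTERFACE

Orientations are given as [roll, pitch, yaw] about the fixed x, y, z axes, in that order (R = Rz(yaw) Ry(pitch) Rx(roll)).
In Python, from station import get_state, snapshot, job_done, outline_of, place_of gives the robot as it stands. The module is installed in compiled form; this text tells all that it offers.
- The arm moves only by the shell command python3 -m crank 'ROWS' [FORCE]. ROWS is JSON, a list of rows, each a list of 3 entries, a list of its own where there are three numbers: the shift along the tool's x, y, z in units of 200 mm (1.0 is 200 mm), then the turn, a rotation vector about the tool's x, y, z in units of 30 degrees (1.0 is 30 degrees), then the closure in counts, from 0 (fully open) to 255 (shut). A call has 1 to 20 rows; each row shifts and turns the commanded pose from where the row before left it, along the tool's axes as they then stand; what a row does not reach is not made up. A row lasts 1/12 s, in which the tool goes at most 41.7 mm and 7.16 degrees, less where a joint would pass 70% of its speed; a pose out of reach is approached as far as the arm can. A call with a number of a shift or a turn outside -1 to 1 is refused whole. A call with a gripper value outside its range is refused whole. The fingers move at their own pace and stop on an object; FORCE is the grip in N (left out, the last holds). Time passes only in rows, so rows that do not move let the fingers close. It gives the time, the measured TCP pose, the force, the opening and the grip force at its end, in the units of the state.
- get_state(): the state, without advancing time (a new reading comes with each control period).
- snapshot(name): name is "side" or "top"; returns a dict with "img" (420x560x3 uint8, blue, green, red), "K" (3x3 intrinsics, pixels), "rvec" (rotation vector, rad) and "tvec" (3), from world to camera coordinates, as OpenCV has them. Camera axes: x right, y down, z forward; pixel columns grow to the right and rows downward; lengths in mm; the calibration is good to about 2 mm. A picture is of the moment at which its call begins. There is no depth.
- job_done(): hands the job in; it is judged then, once.
Trained networks look in a picture, given as the dict that the camera call returned (one of the last four; its "shot" number tells which), for a name from the list of things; names that differ only in an ending like _2 or _b are one class to them, and where a whole thing is asked for, a point or a joint stands for the part that bears it (a point fixed in the world has none). Each returns a list of dicts, best first, with "conf" (0 to 1); they miss things now and then, are a little off and sometimes report something else, mostly with a low value. They report only what shows in the picture. A call takes as long as a camera call. They do not tell look-alikes from the thing itself.
- outline_of(picture, name): "mask" (420x560 bool, what is visible of it) and "bbox" ([left, top, right, bottom] in pixels, round what is visible of it).
- place_of(picture, name): "position" ([column, row] in pixels: a listed point, or the origin of a listed thing).
The state is a dict: "time": time; "joint_pos": joint angles; "qvel": joint speeds; "joint_efforts": joint torques, N m; "eef_pos": TCP position; "eef_rot": TCP orientation; "force": force on the tool from outside, world axes, zero at the start; "wrist_torque": the same for the moment, N m; "finger_gap": finger opening in mm; "finger_force": force on a finger pad.
Only numpy, scipy, OpenCV 4.12 (cv2) and the standard library are available. Lean on these libraries where they do the work, as an engineer would, in place of code of your own. Each camera call takes 0.05 s, during which the arm holds its last target. There are 200 camera calls.

## Working session

There is one attempt and no reset: what is moved stays moved. The work goes in short steps, Python scripts to look and compute and a shell command to move; the robot and the scene stay as the last step left them, time stands still between calls to the robot, and variables do not carry over. Pictures are saved under pics/ and viewed, at most 10 in all, crops included, and the job is handed in when it is done.

```bash
mkdir -p pics
cat > h.py <<'E'
import numpy as np,cv2
from station import *
np.set_printoptions(precision=1,suppress=True)
def proj(s,P):
    return cv2.projectPoints(np.array(P,float).reshape(-1,1,3),s["rvec"],s["tvec"],s["K"],None)[0].reshape(-1,2)
def onplane(s,px,axis,val):
    R=cv2.Rodrigues(np.array(s["rvec"],float))[0];t=np.array(s["tvec"],float).ravel()
    c=-R.T@t;d=R.T@np.linalg.inv(s["K"])@np.array([px[0],px[1],1.])
    return c+d*(val-c[axis])/d[axis]
def tri(s1,p1,s2,p2):
    A=[];b=[]
    for s,px in((s1,p1),(s2,p2)):
        c=onplane(s,px,2,0)*0;R=cv2.Rodrigues(np.array(s["rvec"],float))[0];t=np.array(s["tvec"],float).ravel()
        c=-R.T@t;d=R.T@np.linalg.inv(s["K"])@np.array([px[0],px[1],1.]);d/=np.linalg.norm(d)
        M=np.eye(3)-np.outer(d,d);A.append(M);b.append(M@c)
    A=np.vstack(A);b=np.hstack(b);x=np.linalg.lstsq(A,b,rcond=None)[0];return x,np.linalg.norm(A@x-b)
E
python3 - <<'E'
from h import *
S={n:snapshot(n) for n in("side","top")}
cv2.imwrite("pics/side0.png",S["side"]["img"]);cv2.imwrite("pics/top0.png",S["top"]["img"])
for n,s in S.items():
    R=cv2.Rodrigues(np.array(s["rvec"],float))[0];print(n,"cam",-R.T@np.array(s["tvec"]).ravel(),"fwd",R[2],s["K"][0][0])
    for o in("hang_shelf","slot_end","stud","plain_shelf"):
        print(n,o,[(np.array(d["position"]),round(d["conf"],2)) for d in place_of(s,o)])
st=get_state();print(st["time"],st["eef_rot"],st["finger_gap"])
E
```

```text
side cam [ 370.9 -599.3  832.8] fwd [ 0.2  0.7 -0.7] 460.8893897948017
side hang_shelf [(array([312.8, 160.3]), 0.97), (array([205.3, 160.6]), 0.79), (array([249.4, 185.1]), 0.6)]
side slot_end [(array([311.5, 123.6]), 0.86), (array([244.6, 144.5]), 0.84), (array([198.1, 119.9]), 0.76), (array([329.3, 393.9]), 0.66)]
side stud [(array([230.4, 198.3]), 0.38)]
side plain_shelf [(array([331.2, 396. ]), 0.84)]
top cam [ 460.3   48.7 1105.9] fwd [ 0.1 -0.  -1. ] 456.8783148122869
top hang_shelf [(array([182. , 224.2]), 0.94), (array([170.7, 148. ]), 0.76), (array([118.8, 258.9]), 0.6)]
top slot_end [(array([156.2, 132.4]), 0.83), (array([165. , 218.4]), 0.77), (array([101.8, 255.9]), 0.67), (array([263.7, 264.1]), 0.24)]
top stud [(array([267.5, 263.1]), 0.54)]
top plain_shelf [(array([425.2, 230.4]), 0.61)]
0.5 [-3.1 -0.   0.4] 85.31807366708946
```

View pics/side0.png

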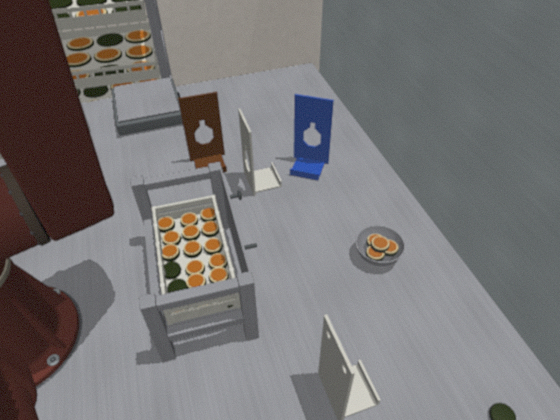

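View pics/top0.png

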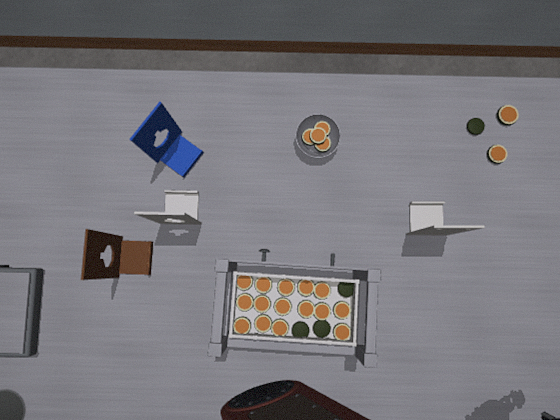

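The side view shows the white keyhole shelf at about (250,185), with the stud at (238,187), the pin at (250,246) and the plain shelf at (345,380). In the top view the keyhole shelf is at (180,215), the stud head at (264,250) and the pin at (333,260).

Run:
```python
from h import *
from scipy.optimize import minimize
a=snapshot("side");b=snapshot("top")
for nm,p,q in(("origin",(249.4,185.1),(182,224.2)),("slot_end",(244.6,144.5),(165,218.4)),("stud",(230.4,198.3),(267.5,263.1))):
    print(nm,*tri(a,p,b,q))
print("stud on z=170",onplane(b,(267.5,263.1),2,170),onplane(a,(230.4,198.3),2,170))
print("head tips top", onplane(b,(264,250),2,170),"pin tip",onplane(b,(333,260),2,170))
# mask fit
def pick(s,px):
    best=None
    for d in outline_of(s,"hang_shelf"):
        l,t,r,bo=d["bbox"]
        if l-3<=px[0]<=r+3 and t-3<=px[1]<=bo+3 and (best is None or d["conf"]>best["conf"]): best=d
    return best
ms=[(s,pick(s,p)) for s,p in((a,(249.4,170)),(b,(182,215)))]
for s,d in ms: print(d["conf"],d["bbox"])
def box(x0,x1,y0,y1,z0,z1): return np.array([[x,y,z] for x in(x0,x1) for y in(y0,y1) for z in(z0,z1)],float)
parts=[box(-2.5,2.5,-50,50,0,203),box(2.5,78,-40,40,0,5),box(75,80,-40,40,0,22)]
def f(v):
    R=cv2.Rodrigues(np.array([0,0,v[2]]))[0];c=0
    for s,d in ms:
        im=np.zeros((1680,2240),np.uint8)
        for P in parts:
            u=proj(s,P@R.T+[v[0],v[1],0])*4+1.5
            cv2.fillConvexPoly(im,cv2.convexHull(u.astype(np.float32)).astype(int),255)
        m=cv2.resize(im,(560,420),interpolation=cv2.INTER_AREA)/255.
        c+=np.abs(m-d["mask"]).sum()
    return c
o,_=tri(a,(249.4,185.1),b,(182,224.2))
best=None
for y in(-.2,0,.2):
    r=minimize(f,[o[0],o[1],y],method="Nelder-Mead",options=dict(initial_simplex=[[o[0],o[1],y],[o[0]+8,o[1],y],[o[0],o[1]+8,y],[o[0],o[1],y+.12]],xatol=.05,fatol=.5))
    print(r.x[:2],round(r.x[2],3),r.fun,[int(d["mask"].sum()) for _,d in ms])
    if best is None or r.fun<best.fun:best=r
v=best.x;R=cv2.Rodrigues(np.array([0,0,v[2]]))[0]
out=[]
for s,c,w in((b,(185,235),130),(a,(245,190),110)):
    im=cv2.resize(s["img"],None,fx=4,fy=4,interpolation=cv2.INTER_CUBIC)
    for P in parts:
        u=proj(s,P@R.T+[v[0],v[1],0])*4+1.5
        for i in range(8):
            for j in range(i):
                if (np.abs(P[i]-P[j])>0).sum()==1: cv2.line(im,tuple(int(k) for k in u[i]),tuple(int(k) for k in u[j]),(0,0,255),1)
    x,y=c;x0,y0=(x-50)*4,(y-70)*4
    out.append(im[y0:y0+560,x0:x0+400])
cv2.imwrite("pics/fit.png",np.hstack(out))
```

```text
origin [562.2 286.5   0.2] 2.040129745666492
slot_end [561.4 296.  129. ] 0.8050519194392565
stud [472.2  72.  178.1] 4.3841043672597815
stud on z=170 [469.2  72.7 170. ] [476.6  79.8 170. ]
head tips top [495.7  80.4 170. ] pin tip [478.1 -60.7 170. ]Traceback (most recent call last):
  File "<stdin>", line 16, in <module>
TypeError: 'NoneType' object is not subscriptable
```

```bash
cat > fit.py <<'E'
from h import *
from scipy.optimize import minimize
def box(x0,x1,y0,y1,z0,z1): return np.array([[x,y,z] for x in(x0,x1) for y in(y0,y1) for z in(z0,z1)],float)
parts=[box(-2.5,2.5,-50,50,0,203),box(2.5,78,-40,40,0,5),box(75,80,-40,40,0,22)]
def pick(s,px,tries=4):
    for k in range(tries):
        for d in outline_of(s,"hang_shelf"):
            l,t,r,bo=d["bbox"]
            if l-3<=px[0]<=r+3 and t-3<=px[1]<=bo+3 and r-l<90: return d
        s=snapshot(s["name"] if "name" in s else ("side" if s["_n"]=="side" else "top"));
    return None
E
python3 - <<'E'
from fit import *
ms=[]
for n,p in(("side",(249,170)),("top",(182,208))):
    for k in range(4):
        s=snapshot(n);O=outline_of(s,"hang_shelf")
        c=[d for d in O if d["bbox"][0]<=p[0]<=d["bbox"][2] and d["bbox"][1]<=p[1]<=d["bbox"][3]]
        print(n,[(d["bbox"],round(d["conf"],2)) for d in O])
        if c: ms.append((s,c[0]));break
def f(v):
    R=cv2.Rodrigues(np.array([0,0,v[2]]))[0];c=0
    for s,d in ms:
        im=np.zeros((1680,2240),np.uint8)
        for P in parts:
            u=proj(s,P@R.T+[v[0],v[1],0])*4+1.5
            cv2.fillConvexPoly(im,cv2.convexHull(u.astype(np.float32)).astype(int),255)
        m=cv2.resize(im,(560,420),interpolation=cv2.INTER_AREA)/255.
        c+=np.abs(m-d["mask"]).sum()
    return c
o=(562,286);best=None
for y in(-.2,0,.2):
    r=minimize(f,[o[0],o[1],y],method="Nelder-Mead",options=dict(initial_simplex=[[o[0],o[1],y],[o[0]+8,o[1],y],[o[0],o[1]+8,y],[o[0],o[1],y+.12]],xatol=.05,fatol=.5))
    print(r.x[:2],round(r.x[2],3),r.fun,[int(d["mask"].sum()) for _,d in ms])
    if best is None or r.fun<best.fun:best=r
v=best.x;R=cv2.Rodrigues(np.array([0,0,v[2]]))[0]
out=[]
for n,c in(("top",(185,235)),("side",(245,190))):
    s=snapshot(n)
    im=cv2.resize(s["img"],None,fx=4,fy=4,interpolation=cv2.INTER_CUBIC)
    for P in parts:
        u=proj(s,P@R.T+[v[0],v[1],0])*4+1.5
        for i in range(8):
            for j in range(i):
                if (np.abs(P[i]-P[j])>0).sum()==1: cv2.line(im,tuple(int(k) for k in u[i]),tuple(int(k) for k in u[j]),(0,0,255),1)
    x,y=c;x0,y0=(x-50)*4,(y-70)*4
    out.append(im[y0:y0+560,x0:x0+400])
cv2.imwrite("pics/fit.png",np.hstack(out))
s=snapshot("top");cv2.imwrite("pics/rack.png",cv2.resize(s["img"][240:380,200:390],None,fx=4,fy=4,interpolation=cv2.INTER_CUBIC))
E
```

```text
side [([236.6, 110.8, 280.3, 192.5], 0.93), ([177.0, 95.1, 226.0, 169.6], 0.8), ([289.0, 95.7, 331.8, 179.3], 0.7)]
top [([81.6, 232.6, 150.4, 280.8], 0.86), ([132.0, 101.2, 202.8, 176.5], 0.69), ([133.4, 190.5, 200.0, 224.5], 0.61)]
[564.  292.1] 0.01 284.4862745098039 [1383, 1322]
[563.9 291.9] 0.01 284.65098039215684 [1383, 1322]
[564. 292.] 0.009 282.27450980392155 [1383, 1322]
```

View pics/fit.png

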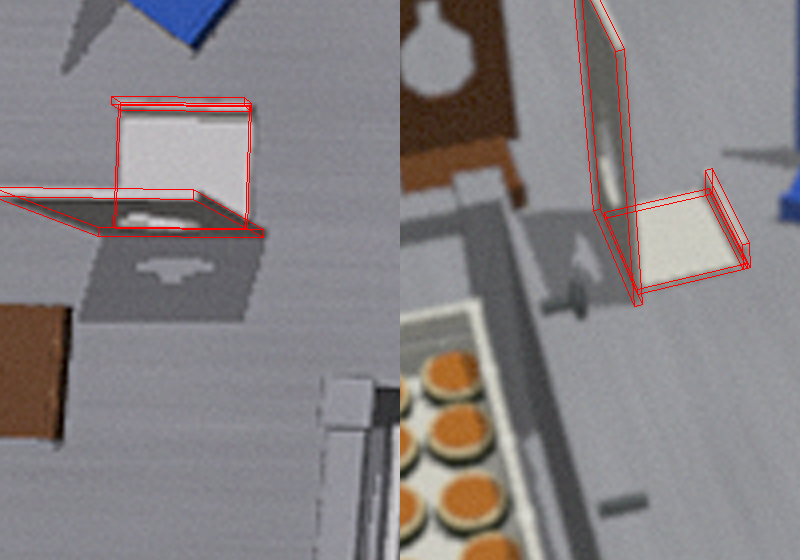

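View pics/rack.png

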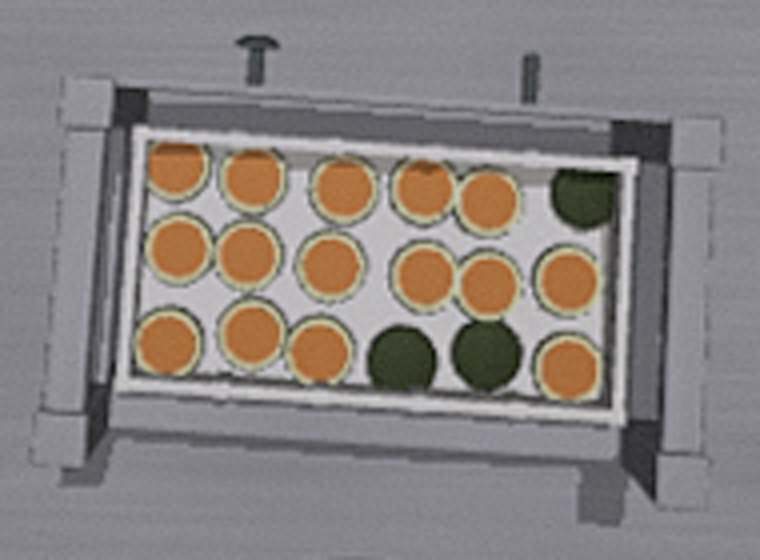

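The model fits the shelf in both views: about (564,292), yaw 0.01. In the rack crop the head is at crop (257,40), full image (264.3,249.8). The posts' outer corners are at crop (65,80) and (720,120).

Run:
```python
from h import *
a=snapshot("side");b=snapshot("top")
print("head",*tri(a,(240,194.3),b,(264.2,250.3)), "base",*tri(a,(231,196.5),b,(263.9,261.5)))
P=[onplane(b,(200+u/4-.4,240+v/4-.4),2,190) for u,v in((65,80),(720,120),(35,458),(710,506))]
for p in P:print(p)
d=P[0]-P[1];print("yaw",np.arctan2(-d[0],d[1]),"from depth",[np.arctan2(q[1],q[0]) for q in (P[0]-P[2],P[1]-P[3])])
# sheet top edge front: crop (150,88)->(668,122), z=188
for u,v in((150,88),(668,122)): print(onplane(b,(200+u/4-.4,240+v/4-.4),2,188))
print("head z170",onplane(b,(263.9,249.8),2,172), onplane(b,(263.7,261.),2,174),"pin",onplane(b,(332.2,253.5),2,172),onplane(b,(331.9,265),2,172))
st=get_state();print(st)
for yaw in (-.15,-.1,-.05): pass
```

```text
head [496.1  79.6 175.3] 1.7227928522021048 base [475.2  79.4 175.4] 4.203631685046612
[474.  175.2 190. ]
[ 460.5 -151.2  190. ]
[291.  183.2 190. ]
[ 274.4 -145.1  190. ]
yaw -0.04147669375302969 from depth [np.float64(-0.04337527489258873), np.float64(-0.03310447539788914)]
[470.9 133.  188. ]
[ 459.  -125.7  188. ]
head z170 [496.   80.6 172. ] [473.3  80.4 174. ] pin [491.2 -58.7 172. ] [467.9 -58.3 172. ]
{'time': 1.15, 'joint_pos': array([-1.3,  0.3, -0.2,  1.1, -0. ,  1.4]), 'qvel': array([-0., -0.,  0., -0., -0.,  0.]), 'joint_efforts': array([  0. , -53.7,  33.2,   0. ,   0. ,  -0. ]), 'eef_pos': array([ 222.6, -475.5,  239.3]), 'eef_rot': array([-3.1, -0. ,  0.4]), 'force': array([ 0.4, -0.3, -0.5]), 'wrist_torque': array([0., 0., 0.]), 'finger_force': 0.0, 'finger_gap': 85.5182052683909}
```

```bash
cat > d.py <<'E'
import sys;from h import *
from scipy.spatial.transform import Rotation as Ro
a=[float(x) for x in sys.argv[1:5]]
s=get_state();R=Ro.from_euler("xyz",s["eef_rot"])
d=R.inv().apply(np.array(a[:3])-s["eef_pos"])
w=(R.inv()*Ro.from_euler("xyz",[np.pi,0,a[3]])).as_rotvec()
print("shift units",np.round(d/200,3),"turn units",np.round(np.degrees(w)/30,3),"pos",s["eef_pos"],np.round(s["eef_rot"],4),"F",s["force"],"t",s["time"])
E
python3 d.py 564 292 320 1.58
```

```text
shift units [ 3.2 -2.8 -0.4] turn units [-0.  -0.  -2.2] pos [ 222.6 -475.5  239.3] [-3.1 -0.   0.4] F [ 0.4 -0.3 -0.5] t 1.15
```

```bash
sed -i 's/precision=1/precision=4/' h.py
python3 -m crank '[[[0,0,-0.135],[0,0,0],0],[[0,0,-0.135],[0,0,0],0],[[0,0,-0.135],[0,0,0],0],[[0.13,-0.11,0],[0,0,0],0],[[0.13,-0.11,0],[0,0,0],0],[[0.13,-0.11,0],[0,0,0],0],[[0.13,-0.11,0],[0,0,0],0],[[0.13,-0.11,0],[0,0,0],0],[[0.13,-0.11,0],[0,0,0],0],[[0.13,-0.11,0],[0,0,0],0],[[0.13,-0.11,0],[0,0,0],0],[[0.13,-0.11,0],[0,0,0],0],[[0.13,-0.11,0],[0,0,0],0],[[0.13,-0.11,0],[0,0,0],0],[[0.13,-0.11,0],[0,0,0],0],[[0.13,-0.11,0],[0,0,0],0],[[0.13,-0.11,0],[0,0,0],0],[[0.13,-0.11,0],[0,0,0],0],[[0.13,-0.11,0],[0,0,0],0],[[0.13,-0.11,0],[0,0,0],0]]' 40
python3 d.py 564 292 320 1.58
```

```text
time: 2.82
eef_pos: [464.7, 52.4, 320.5]
eef_rot: [3.141, -0.0, 0.438]
force: [0.3, -1.1, 0.0]
finger_gap: 85.5
finger_force: 0.0
shift units [ 0.957 -0.874  0.002] turn units [ 0.001 -0.    -2.181] pos [464.7429  52.4446 320.4553] [ 3.1413 -0.0004  0.438 ] F [ 0.3182 -1.0802  0.014 ] t 2.8167
```

```bash
python3 -m crank '[[[0.12,-0.11,0],[0,0,0],0],[[0.12,-0.11,0],[0,0,0],0],[[0.12,-0.11,0],[0,0,0],0],[[0.12,-0.11,0],[0,0,0],0],[[0.12,-0.11,0],[0,0,0],0],[[0.12,-0.11,0],[0,0,0],0],[[0.12,-0.11,0],[0,0,0],0],[[0.11,-0.1,0],[0,0,0],0],[[0,0,0],[0,0,-0.22],0],[[0,0,0],[0,0,-0.22],0],[[0,0,0],[0,0,-0.22],0],[[0,0,0],[0,0,-0.22],0],[[0,0,0],[0,0,-0.22],0],[[0,0,0],[0,0,-0.22],0],[[0,0,0],[0,0,-0.22],0],[[0,0,0],[0,0,-0.22],0],[[0,0,0],[0,0,-0.22],0],[[0,0,0],[0,0,-0.2],0]]'
python3 d.py 564 292 170 1.58
```

```text
time: 4.32
eef_pos: [562.7, 288.8, 320.2]
eef_rot: [-3.141, 0.0, 1.585]
force: [-0.5, -0.3, -0.2]
finger_gap: 85.2
finger_force: 0.0
shift units [0.016 0.007 0.751] turn units [-0.    0.    0.01] pos [562.6523 288.7708 320.2016] [-3.1414  0.      1.5851] F [-0.499  -0.2868 -0.1699] t 4.3167
```

```bash
python3 -m crank '[[[0.016,0.007,0.15],[0,0,0],0],[[0,0,0.15],[0,0,0],0],[[0,0,0.15],[0,0,0],0],[[0,0,0.15],[0,0,0],0],[[0,0,0.1],[0,0,0],0],[[0,0,0.05],[0,0,0],0],[[0,0,0],[0,0,0],60],[[0,0,0],[0,0,0],120],[[0,0,0],[0,0,0],180],[[0,0,0],[0,0,0],220],[[0,0,0],[0,0,0],255],[[0,0,0],[0,0,0],255],[[0,0,0],[0,0,0],255],[[0,0,0],[0,0,0],255],[[0,0,0],[0,0,0],255],[[0,0,0],[0,0,0],255],[[0,0,0],[0,0,0],255],[[0,0,0],[0,0,0],255]]' 60
python3 d.py 564 292 170 1.58
python3 - <<'E'
from h import *
o=[]
for n in("side","top"):
    s=snapshot(n);o.append(s["img"][60:280,60:460] if n=="side" else s["img"][100:320,60:460])
cv2.imwrite("pics/grasp.png",cv2.resize(np.vstack(o),None,fx=1.35,fy=1.35))
E
```

```text
time: 5.82
eef_pos: [564.5, 292.2, 171.1]
eef_rot: [3.14, -0.001, 1.579]
force: [-0.2, 0.2, 5.6]
finger_gap: 4.4
finger_force: 59.8
shift units [-0.001 -0.002  0.005] turn units [ 0.002 -0.001 -0.001] pos [564.4582 292.2414 171.0969] [ 3.1403 -0.0006  1.5793] F [-0.1759  0.2306  5.615 ] t 5.8167
```

View pics/grasp.png

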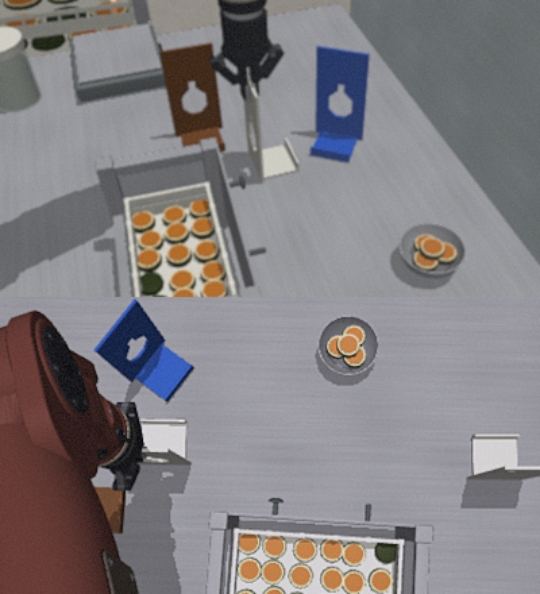

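Both panels show the shelf's plate pinched at its top, still upright. The stud is clear of it.

```bash
python3 -m crank '[[[0,0,-0.05],[0,0,0],255],[[0,0,-0.1],[0,0,0],255],[[0,0,-0.15],[0,0,0],255],[[0,0,-0.15],[0,0,0],255],[[0,0,-0.05],[0,0,0.05],255],[[0,0,0],[0,0,0.044],255],[[-0.05,0,0],[0,0,0],255],[[-0.1,-0.01,0],[0,0,0],255],[[-0.13,-0.02,0],[0,0,0],255],[[-0.13,-0.02,0],[0,0,0],255],[[-0.13,-0.02,0],[0,0,0],255],[[-0.13,-0.02,0],[0,0,0],255],[[-0.13,-0.02,0],[0,0,0],255],[[-0.13,0,0],[0,0,0],255],[[-0.1,0,0],[0,0,0],255],[[-0.03,0,0],[0,0,0],255],[[0,0,0],[0,0,0],255]]' 60
python3 d.py 533 78 269 1.53
python3 - <<'E'
from h import *
S=[snapshot(n) for n in("side","top")]
for s in S:
    for o in("slot_end","hang_shelf","stud"): print(o,[(np.array(d["position"]),round(d["conf"],2)) for d in place_of(s,o)])
cv2.imwrite("pics/pre.png",np.hstack([cv2.resize(S[0]["img"][60:260,160:360],None,fx=2,fy=2),cv2.resize(S[1]["img"][130:330,170:370],None,fx=2,fy=2)]))
E
```

```text
time: 7.33
eef_pos: [532.2, 79.2, 268.8]
eef_rot: [-3.139, 0.001, 1.528]
force: [0.3, 0.4, -2.9]
finger_gap: 4.7
finger_force: 58.7
shift units [-0.006  0.004 -0.001] turn units [-0.006  0.001 -0.004] pos [532.1917  79.1778 268.8322] [-3.1386  0.0005  1.5279] F [ 0.3341  0.4025 -2.9   ] t 7.3333
slot_end [(array([201.3, 119.5]), 0.76), (array([311.4, 125.1]), 0.74)]
hang_shelf [(array([257.4, 215.8]), 0.95), (array([313.3, 159.1]), 0.72), (array([207.4, 159. ]), 0.58), (array([253. , 170.8]), 0.4)]
stud [(array([228.3, 197.4]), 0.52)]
slot_end [(array([100.7, 254.5]), 0.88), (array([152.5, 133.7]), 0.64)]
hang_shelf [(array([119.8, 259.2]), 0.64)]
stud []
```

View pics/pre.png

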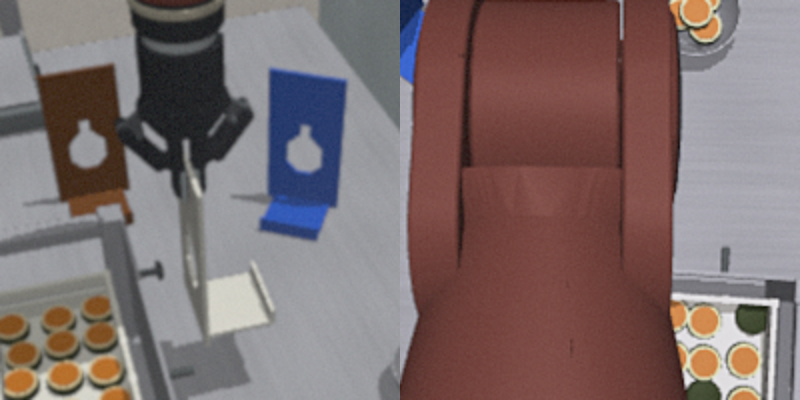

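The side view shows the shelf held upright in front of the stud: head at about (235,195) full image, plate foot at about (262,228). The arm hides the spot from above.

```bash
python3 - <<'E'
from h import *
s=snapshot("side")
n=np.array([np.cos(-.042),np.sin(-.042),0]);t=np.array([-n[1],n[0],0])
o=np.array([532.2,79,98.])
C=[o-50*t+2.5*n,o-40*t+80*n+[0,0,0],o+40*t+80*n+[0,0,22],o-40*t+80*n+[0,0,22],o]
u=proj(s,C);print(u)
im=cv2.resize(s["img"][150:260,200:330],None,fx=5,fy=5,interpolation=cv2.INTER_CUBIC)
for p in u: cv2.drawMarker(im,tuple(int(k) for k in (p-[200,150])*5+2),(0,0,255),cv2.MARKER_CROSS,12,1)
S=np.array([470,80.4,170]);
for k in(0,20,26.5):
    p=proj(s,S+k*n)[0];cv2.drawMarker(im,tuple(int(q) for q in (p-[200,150])*5+2),(255,0,255),cv2.MARKER_CROSS,10,1)
cv2.imwrite("pics/pre2.png",im)
E
python3 d.py 500 80 269 1.53
```

```text
[[264.8458 232.4484]
 [298.3274 221.5566]
 [287.9093 189.8593]
 [298.4887 214.5601]
 [258.0847 216.2588]]
shift units [-0.015 -0.166  0.006] turn units [-0.    -0.     0.002] pos [533.376   81.6185 270.2188] [-3.1415 -0.0001  1.531 ] F [ 0.5013 -0.6063 -3.1439] t 7.7833
```

View pics/pre2.png

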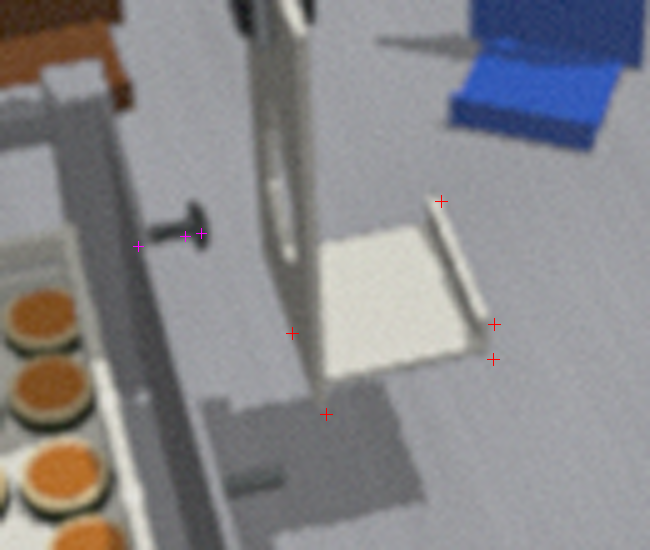

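```bash
python3 -m crank '[[[-0.018,0,0.006],[0,0,0],255],[[0,-0.05,0],[0,0,0],255],[[0,-0.05,0],[0,0,0],255],[[0,-0.05,0],[0,0,0],255],[[0,-0.05,0],[0,0,0],255],[[0,-0.04,0],[0,0,0],255],[[0,-0.02,0],[0,0,0],255],[[0,0,0],[0,0,0],255]]' 60
python3 d.py 480.5 80.2 269 1.53
```

```text
time: 8.45
eef_pos: [480.6, 79.6, 269.3]
eef_rot: [3.141, -0.0, 1.53]
force: [1.6, 0.0, -3.5]
finger_gap: 4.3
finger_force: 58.7
shift units [ 0.003 -0.001  0.002] turn units [ 0. -0.  0.] pos [480.6015  79.6438 269.3227] [ 3.1415 -0.      1.5302] F [ 1.6163  0.0299 -3.4803] t 8.45
```

```bash
python3 -m crank '[[[0.003,0,0.03],[0,0,0],255],[[0,0,0.04],[0,0,0],255],[[0,0,0.04],[0,0,0],255],[[0,0,0.03],[0,0,0],255],[[0,0,0.03],[0,0,0],255],[[0,0,0],[0,0,0],255]]'
python3 - <<'E'
from h import *
s=snapshot("side")
cv2.imwrite("pics/mid.png",cv2.resize(s["img"][120:240,180:320],None,fx=5,fy=5,interpolation=cv2.INTER_CUBIC))
E
python3 d.py 480.5 80.2 217 1.53
```

```text
time: 8.95
eef_pos: [480.6, 80.1, 233.4]
eef_rot: [-3.139, 0.0, 1.53]
force: [-0.1, 0.8, -3.6]
finger_gap: 4.5
finger_force: 58.6
shift units [ 0.    -0.002  0.086] turn units [-0.003  0.    -0.   ] pos [480.8771  80.1416 234.2278] [-3.14    0.0001  1.53  ] F [ 0.4901  0.1407 -3.8352] t 9.0
```

View pics/mid.png

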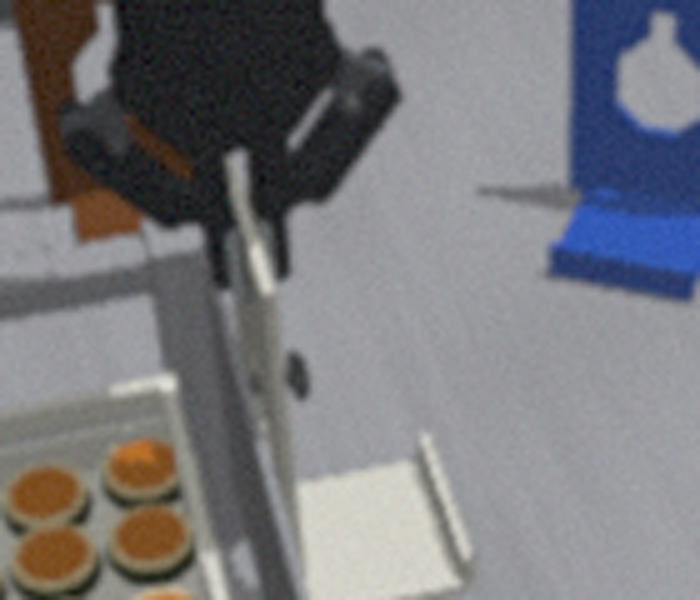

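The head shows in front of the plate at crop (298,375), so the keyhole is over it. I'll continue down.

```bash
python3 -m crank '[[[0,0,0.02],[0,0,0],255],[[0,0,0.02],[0,0,0],255],[[0,0,0.02],[0,0,0],255],[[0,0,0.01],[0,0,0],255],[[0,0,0],[0,0,0],255]]'
python3 -m crank '[[[0,0,0.01],[0,0,0],255],[[0,0,0],[0,0,0],255]]'
```

```text
time: 9.42
eef_pos: [481.1, 80.4, 220.6]
eef_rot: [-3.141, -0.0, 1.53]
force: [0.1, 2.7, -5.1]
finger_gap: 4.4
finger_force: 58.5
time: 9.58
eef_pos: [481.3, 80.3, 218.9]
eef_rot: [3.142, -0.0, 1.53]
force: [-0.0, 2.9, -4.4]
finger_gap: 4.1
finger_force: 58.5
```

```bash
python3 -m crank '[[[0.006,0,0.01],[0,0,0],255],[[0,0,0],[0,0,0],255]]'
python3 -m crank '[[[0,0,0.01],[0,0,0],255],[[0,0,0],[0,0,0],255]]'
python3 -m crank '[[[0,0,0.005],[0,0,0],255],[[0,0,0],[0,0,0],255]]'
```

```text
time: 9.75
eef_pos: [481.5, 81.2, 217.0]
eef_rot: [3.141, 0.001, 1.53]
force: [0.5, 1.0, -2.8]
finger_gap: 4.4
finger_force: 59.0
time: 9.92
eef_pos: [481.7, 81.2, 216.3]
eef_rot: [3.14, 0.0, 1.53]
force: [-3.4, -0.5, 10.8]
finger_gap: 4.4
finger_force: 61.1
time: 10.08
eef_pos: [481.9, 81.2, 216.1]
eef_rot: [3.139, 0.0, 1.53]
force: [-6.0, -0.1, 19.7]
finger_gap: 4.2
finger_force: 62.2
```

Contact at the slot's top, so it is home. I'll ease the load and move it back along the neck towards the sheet, so it hangs without tilting.

```bash
python3 -m crank '[[[0,0,-0.008],[0,0,0],255],[[0,-0.015,0],[0,0,0],255],[[0,-0.01,0],[0,0,0],255],[[0,0,0],[0,0,0],255]]'
python3 -m crank '[[[0,-0.01,0],[0,0,0],255],[[0,0,0],[0,0,0],255]]'
```

```text
time: 10.42
eef_pos: [477.1, 81.4, 216.5]
eef_rot: [3.139, 0.0, 1.53]
force: [1.9, -0.7, 7.6]
finger_gap: 4.6
finger_force: 60.5
time: 10.58
eef_pos: [475.5, 81.5, 216.6]
eef_rot: [3.138, 0.0, 1.53]
force: [3.9, 0.1, 6.3]
finger_gap: 4.0
finger_force: 60.3
```

```bash
python3 -m crank '[[[0,-0.008,0],[0,0,0],255],[[0,0,0],[0,0,0],255]]'
python3 -m crank '[[[0,-0.005,0],[0,0,0],255],[[0,0,0],[0,0,0],255]]'
```

```text
time: 10.75
eef_pos: [475.3, 81.5, 216.6]
eef_rot: [3.136, 0.0, 1.529]
force: [8.8, 0.1, 1.5]
finger_gap: 4.4
finger_force: 59.9
time: 10.92
eef_pos: [475.1, 81.5, 216.7]
eef_rot: [3.135, 0.0, 1.529]
force: [11.2, 0.7, -1.7]
finger_gap: 4.2
finger_force: 59.5
```

```bash
python3 -m crank '[[[0,0.008,0.004],[0,0,0],255],[[0,0,0],[0,0,0],255],[[0,0,0],[0,0,0],225],[[0,0,0],[0,0,0],200],[[0,0,0],[0,0,0],170],[[0,0,0],[0,0,0],140],[[0,0,0],[0,0,0],140],[[0,0,0],[0,0,0],140],[[0,0,-0.02],[0,0,0],140],[[0,0,-0.05],[0,0,0],140],[[0,0,-0.1],[0,0,0],140],[[0,0,-0.15],[0,0,0],140],[[0,0,-0.15],[0,0,0],140],[[0,0,0],[0,0,0],140]]'
python3 - <<'E'
from h import *
s=snapshot("side")
cv2.imwrite("pics/end.png",cv2.resize(s["img"][120:270,160:320],None,fx=4,fy=4,interpolation=cv2.INTER_CUBIC))
n=np.array([np.cos(-.042),np.sin(-.042),0]);t=np.array([-n[1],n[0],0])
o=np.array([473,80.3,46.])
print((proj(s,[o-50*t,o-50*t+[0,0,203],o+50*t+[0,0,203],o-40*t+80*n,o-40*t+80*n+[0,0,22],o+40*t+80*n+[0,0,22]])-[160,120])*4)
E
```

```text
time: 12.08
eef_pos: [475.4, 81.8, 314.3]
eef_rot: [3.134, -0.0, 1.53]
force: [0.3, -0.2, -0.3]
finger_gap: 38.2
finger_force: 0.0
[[313.5758 538.5777]
 [279.8978 265.0761]
 [240.6271 134.9502]
 [450.7226 493.2963]
 [449.7536 467.3754]
 [413.7518 366.4144]]
```

View pics/end.png

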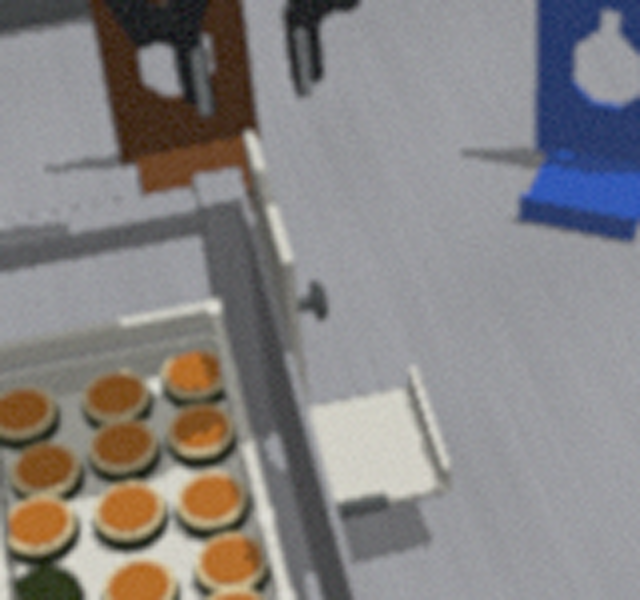

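The shelf hangs flush on the stud: head at crop (315,300) in front of the plate, lip corner at (447,490) against a predicted (451,493). The gripper is clear above it.

```bash
python3 -m crank '[[[0,0,-0.05],[0,0,0],140],[[0,0,0],[0,0,0],140],[[0,0,0],[0,0,0],140]]'; python3 -c "
from station import *;print(job_done())"
```

```text
time: 12.38
eef_pos: [473.3, 81.7, 318.4]
eef_rot: [-3.141, 0.0, 1.53]
force: [-1.0, 0.4, -0.2]
finger_gap: 38.7
finger_force: 0.0
the job is handed in; nothing more can be done
None
```

The keyhole shelf hangs upright on the mushroom-headed stud, seated at the top of its slot and released; the plain shelf was not touched, and the job was handed in at about 12.4 s.

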